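# Lever the stuck vee die out of the bench bender and shut its guard

### The job

The vee die is stuck fast in its seat in the bench bender. Reach the flat bar into the slot over the brass pivot pin until its end is under the foot of the die's shank, and lever the die up with it until it pops loose; then lay the bar down flat on the bench. Lift the die out, stand it upright in the small tray, and slide the clear guard shut over the seat until its latch clicks, without knocking over the oil can or the scriber tin.

Things in the scene. Friction and masses are not known exactly. Their poses are not given: they have to be found in the camera images.
- bender: Bench bender: low dark-green machine fixed to the bench, steel table 80 mm above it. Origin on the bench below the die seat's middle, z up, long axis y. The ram head (100 mm wide, 43 mm above the table) spans y = 62 to 150 mm, the punch before it starts at y = 32 mm and is 36 mm high. The table (116 mm wide) ends at y = -42 mm, the foot flange (12 mm thick, 160 mm wide) at -56 mm.
- seat (a point): Middle of the die seat at table height, where the middle of the stuck die's underside lies; axes as the bender's. Spring gibs grip the die's shank along x: straight up it takes about 40 to 55 N to shift. Raised 5 mm, its foot clears the gibs, which snap in below it: it then stands 5 mm proud and lifts out freely.
- slot_mouth (a point): Middle of the open -y end of the levering slot, at table height (y = -42 mm). The slot runs along y at x = 0 from here to 18 mm beyond the seat's middle: 30 mm wide, open at the top up to the die, its floor 44 mm above the bench; the pivot pin crosses it 8 mm inside the mouth. Axes as the bender's.
- slot_pivot (a point): Top of the brass pivot pin (12 mm thick, along x) that crosses the slot, 57.5 mm above the bench, 34 mm from the seat's middle. The seated die's foot is 10.5 mm higher, from 17 to 51 mm past the pin in +y. With the bar's end 31 mm past the pin, 10 to 15 N down on the bar 110 mm out on the -y side frees the die; the bar then slopes 12 to 17 degrees, outer end down.
- die_center (a point): Vee die: dark steel block 54 (x) by 56 (y) by 40 mm high, a bright vee cut in its +y side, about 0.5 kg; the point is its middle, 20 mm above its underside. Under it a bright shank 40 (x) by 34 (y) mm goes 12 mm down; in the tray the die stands on the shank's foot. Its sides 54 mm apart in x can be gripped. While seated its axes are the bender's.
- die_foot (a point): Middle of the foot of the die's shank, 12 mm below the die's underside; 68 mm above the bench while seated.
- bar_center (a point): The lever: flat bar of grey steel, 22 mm wide (x), 175 mm long (y), 8.5 mm thick (z), 0.25 kg, lying on the bench; the point is its middle. Both ends are alike and square.
- tray_floor (a point): Small square sheet-metal tray fixed to the bench, 130 mm outside, 124 mm inside, walls 18 mm high above the bench, with a black rubber liner; the point is the middle of the liner's top, 4.6 mm above the bench; axes along its walls.
- guard_handle (a point): Middle of the guard's handle: black round bar 12 mm thick, 84 mm long along the bender's x, 165 mm above the bench; 24 mm gap between it and the guard's clear top, posts at x = +-32 mm. Pushing or pulling it along the bender's -y shuts the guard. The guard reaches 52 mm to either side of it in y and 67 mm in x.
- guard (a joint): Travel of the clear guard with yellow edges along the bender's -y: 0 m fully open (over the ram head), 0.0985 m against its stop (over the die seat). It moves at 3 N; over the last 20 mm it runs over the spring latch, which needs about 10 N; the latch catches at 0.095 m, after which the guard cannot go back.
- latch (a joint): Bevelled spring bolt of the guard's latch, on the bender's -x flank: 0 m fully up, about 0.005 m while the guard's striker pushes it down.
- oil_can: Green oil can, 68 x 85 x 176 mm, standing on the bench; origin at the middle of its foot. A bystander.
- scriber_tin: Yellow tin with scribers, 69 mm across and 128 mm high, standing on the bench; origin at the middle of its foot. A bystander.
There are look-alikes about, which are no part of the job. Of the things that look like the part that bears die_center, the larger one is meant.

How it is judged:
On the way, in this order (a step that is already met when the one before it is completed fails the run):
1. the bar, bearing on the bender, has levered the stuck die up by 3.5 mm or more, with no finger on the die (z of die_foot in the frame of bender above 0.0715 m and contact force between bar and die above 0.5 N and contact force between bar and bender above 0.5 N and contact force between the fingers and die below 0.2 N), for 0.05 s.
2. the die stands upright in the tray, let go (x of die_center in the frame of tray_floor between -0.045 and 0.045 m and y of die_center in the frame of tray_floor between -0.045 and 0.045 m and z of die_center in the frame of tray_floor between 0.02 and 0.045 m and angle between die_center's own z axis and vertical below 0.3 rad and contact force between the fingers and die below 0.2 N), for 0.2 s.
At the end, for the whole second after the job is handed in: The die stands upright (within 0.3 rad) and at rest in the tray, its middle within 45 mm of the tray's middle along either wall; the guard is shut (0.0945 m or more) with its latch bolt up again (under 0.002 m); the bar lies flat on the bench at rest, its middle less than 20 mm above it (x of die_center in the frame of tray_floor between -0.045 and 0.045 m and y of die_center in the frame of tray_floor between -0.045 and 0.045 m and z of die_center in the frame of tray_floor between 0.02 and 0.045 m and angle between die_center's own z axis and vertical below 0.3 rad and linear speed of each of die, bar below 0.02 m/s and value of joint guard above 0.0945 m and value of joint latch below 0.002 m and height (world z) of bar_center below 0.02 m and angle between bar_center's own z axis and vertical below 0.12 rad); the robot touches nothing.
It fails at once if the oil can is knocked over (angle between oil_can's own z axis and vertical above 0.5 rad).
It fails at once if the scriber tin is knocked over (angle between scriber_tin's own z axis and vertical above 0.5 rad).
It also fails if it takes over 72 s, if anything falls off the work surface, if the arm or the gripper's body presses on something with over 40 N, if the wrist force passes 120 N, or if a joint passes its speed limit or range.

### The arm

A 7-joint arm with a two-finger parallel gripper is mounted at the origin on a cart in front of the work surface, level with it; the furniture and walls round the work are solid. World frame = base frame: x ahead of the robot, y to its left, z up, the work surface at z = 0. Lengths are in m, angles in rad, forces in N, time in s.
With the tool pointing down it reaches from about 0.4 to 0.85 m from the base axis. Payload 6.9 kg.
Tool frame: the origin (TCP) lies midway between the tips of the shut fingers; the grasp point (between the pads) lies behind it (ctrl.pinch_z is the z of the grasp point in the tool frame, in m); z points along the fingers, y is the direction in which the jaws open and shut (so a half turn about z gives the same grasp; the last joint's range is limited). The gripper opens to 85 mm and grips with 20 to 120 N. Pads are 22 mm wide; open, the fingers measure 114 mm over their backs; the gripper's body (76 mm by 85 mm) begins 54 mm behind the grasp point. The pads swing forward as they close: fully open they stand 13 mm farther back than shut.
Start: joints at [-1, 0.507, -0.238, 1.5, 0.126, 1.149, -0.155], TCP at [0.28, 0.559, 0.231] pointing down, gripper open.
Joint ranges: [-3.08, 3.08], [-0.24, 2.05], [-1.43, 1.35], [0, 2.5], [-1.52, 4.66], [0.17, 1.96], [-2.89, 2.89]. Speed limits (rad/s): [2.39, 2.39, 3.14, 3.14, 3.14, 3.14, 3.14].

### API

Orientations are given as a unit quaternion [w, x, y, z].
In Python, from station import ctrl, get_state, vision, ticket, models gives the robot as it stands. Calls block until the motion is done:
- ctrl.movep(position, orientation): joint-space move of the TCP to a pose.
- ctrl.movel(position, frame=None, max_speed=0.15): straight line of the TCP; frame=None keeps the orientation; max_speed is the mean speed in m/s.
- ctrl.set_joints(angles): joint-space move.
- ctrl.ungrasp() and ctrl.close_gripper(force=None): open the fingers fully, or close them until they stop; force is the grip in N (None keeps the last).
- ctrl.pause(seconds).
- ctrl.ik(position, orientation): joint angles nearest the present ones, or None.
- get_state(): the state.
- vision.grab_frame(name): name is "scene" or "side" or "wrist"; returns (picture, depth): 420x560x3 uint8, blue, green, red; 420x560 float32, m along the optical axis (not along the pixel's ray), 0 where there is no reading.
- vision.camera_info(name): a dict with "mtx" (3x3 intrinsics, pixels), "R" (3x3) and "t" (3): a world point X has camera coordinates R X + t; the wrist camera has in their place "hand_eye" (4x4, takes a point from camera to tool coordinates, whose origin is the TCP and whose axes are the flange's). Camera axes: x right, y down, z forward; pixel columns grow to the right and rows downward; lengths in m; the calibration is good to about 2 mm. The wrist camera is an equidistant fisheye: a pixel r from the principal point sees the ray r / f radians off the axis. A picture is of the moment at which its call begins: read the wrist's pose just before it. camera_info takes no time and is no camera call.
A pose or a line that the arm cannot do raises ctrl.Unreachable and nothing moves.
- ticket.close_job(): hands the job in, once; it reports no verdict.
Trained networks look in the newest picture that a camera, given by its name, has taken for a name from the list of things; names that differ only in an ending like _2 or _b are one class to them, and where a whole thing is asked for, a point or a joint stands for the part that bears it (a point fixed in the world has none). Each returns a list of dicts, best first, with "p" (0 to 1); they miss things now and then, are a little off and sometimes report something else, mostly with a low value. They report only what shows in the picture. A call takes as long as a camera call. They do not tell look-alikes from the thing itself.
- models.recognise(camera, target): "point" ([column, row] in pixels, amid what is visible of it).
- models.masks_of(camera, target): "mask" (420x560 bool, what is visible of it) and "point" ([column, row] in pixels, amid what is visible of it).
The state is a dict: "time": time; "qpos": joint angles; "qd": joint speeds; "tau": joint torques, N m; "tcp_pos": TCP position; "eef_rot": TCP orientation; "contact_force": force on the tool from outside, world axes, zero at the start; "wrist_torque": the same for the moment, N m; "width": finger opening in m.
Only numpy, scipy, OpenCV 4.12 (cv2) and the standard library are available. Lean on these libraries where they do the work, as an engineer would, in place of code of your own. Each camera call takes 0.05 s, during which the arm holds its last target. There are 200 camera calls.

## Working session

There is one attempt and no reset: what is moved stays moved. The work goes in short steps, each a Python script; the robot and the scene stay as the last script left them, time stands still between calls to the robot, and variables do not carry over. Pictures are saved under pics/ and viewed, about 8 in all and at most 12, crops included, and the job is handed in when it is done.

```bash
ls; mkdir -p pics
cat > h.py <<'E'
import numpy as np, cv2
from station import ctrl, get_state, vision, ticket, models
from scipy.spatial.transform import Rotation as Ro
def cloud(name, pic=None):
    im,d=vision.grab_frame(name); c=vision.camera_info(name)
    v,u=np.mgrid[:d.shape[0],:d.shape[1]]
    K=c["mtx"]; P=np.stack([(u-K[0][2])/K[0][0]*d,(v-K[1][2])/K[1][1]*d,d],-1)
    W=(P-np.array(c["t"]))@np.array(c["R"])
    W[d<=0]=np.nan
    return im,d,W
E
python3 - <<'E'
from h import *
print(get_state()); print(ctrl.pinch_z)
for n in("scene","side"):
    im,d,W=cloud(n); cv2.imwrite(f"pics/{n}.png",im); np.save(n+".npy",W)
    c=vision.camera_info(n);print(n,c, -np.array(c["R"]).T@c["t"])
    for t in("bender","die_center","bar_center","tray_floor","guard_handle","guard","oil_can","scriber_tin"):
        for r in models.masks_of(n,t):
            p=W[r["mask"]]; print(t,round(r["p"],2),np.round(r["point"]),r["mask"].sum(),np.round(np.nanmedian(p,0),3),np.round(np.nanpercentile(p,2,0),3),np.round(np.nanpercentile(p,98,0),3))
a=cv2.imread("pics/scene.png");b=cv2.imread("pics/side.png")
print(vision.camera_info("wrist"))
E
```

```text
pics
{'time': 0.0, 'qpos': array([-1.00052354,  0.50832376, -0.23753292,  1.5011377 ,  0.12567575,
        1.14890234, -0.15478097]), 'qd': array([ 0.00082206,  0.00038492,  0.00125126, -0.001242  ,  0.00096842,
        0.00239166, -0.00011734]), 'tau': array([ 2.74947270e-04, -6.20620966e+01, -2.18659401e+00, -2.49658012e+01,
        1.24316101e-02,  1.22504492e-02, -8.65758409e-06]), 'tcp_pos': array([0.27996879, 0.55821871, 0.23043701]), 'eef_rot': array([-2.00469838e-04,  2.30283764e-01,  9.73123113e-01, -8.69369348e-04]), 'contact_force': array([-0.2197152 , -0.4681274 ,  0.20079597]), 'wrist_torque': array([-0.00083792,  0.03666396,  0.00482698]), 'width': 0.08545283309819002}
-0.0187
scene {'mtx': array([[487.39395015,   0.        , 284.57841293],
       [  0.        , 487.39395015, 205.87553718],
       [  0.        ,   0.        ,   1.        ]]), 'R': array([[ 0.94325464, -0.33169647, -0.01575225],
       [-0.22631902, -0.60742844, -0.76145282],
       [ 0.24300285,  0.72180894, -0.64802891]]), 't': array([-0.46113491,  0.29479396,  1.00493594])} [ 0.25748283 -0.69926233  0
[... 2494 characters left out ...]
oil_can 0.74 [260. 235.] 2093 [0.641 0.107 0.136] [0.57  0.038 0.063] [0.714 0.187 0.171]
scriber_tin 0.69 [308. 293.] 1255 [0.712 0.251 0.06 ] [0.662 0.216 0.001] [0.731 0.28  0.117]
{'mtx': array([[325.1922621 ,   0.        , 279.53928182],
       [  0.        , 325.1922621 , 208.02810952],
       [  0.        ,   0.        ,   1.        ]]), 'hand_eye': array([[ 5.32321394e-04, -9.59460301e-01, -2.81843304e-01,
         7.18968774e-02],
       [ 9.99999647e-01,  6.94122495e-04, -4.74241433e-04,
        -4.86661118e-04],
       [ 6.50649605e-04, -2.81842952e-01,  9.59460331e-01,
        -1.42555939e-01],
       [ 0.00000000e+00,  0.00000000e+00,  0.00000000e+00,
         1.00000000e+00]])}
```

View pics/scene.png

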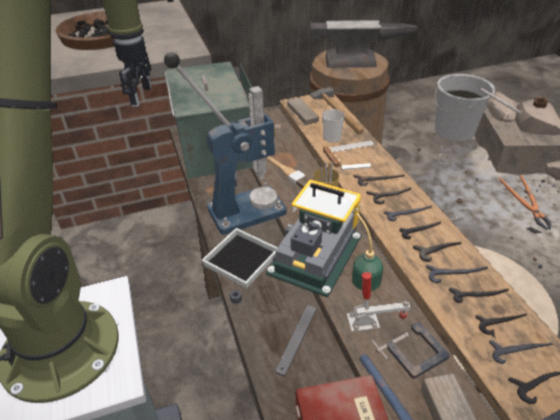

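View pics/side.png

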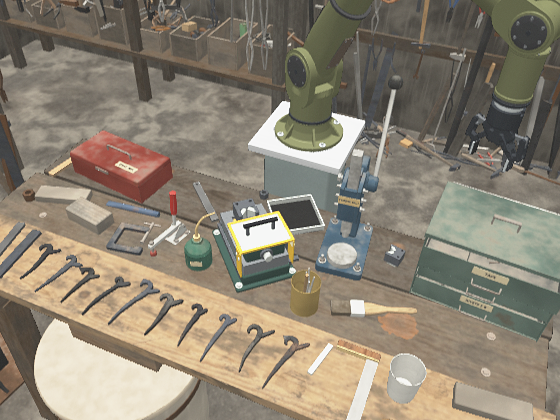

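Run:
```python
import numpy as np,cv2
pts={n:np.load(n+".npy").reshape(-1,3) for n in("scene","side")}
for n,P in pts.items():
    def sel(z0,z1,x0,x1,y0,y1):
        return P[(P[:,2]>z0)&(P[:,2]<z1)&(P[:,0]>x0)&(P[:,0]<x1)&(P[:,1]>y0)&(P[:,1]<y1)]
    for nm,b in dict(die=(.11,.13,.49,.62,-.05,.10),bar=(.005,.013,.38,.55,-.25,-.06),tray=(.012,.024,.31,.51,.01,.22),table=(.072,.084,.45,.72,-.1,.2),guardtop=(.125,.15,.5,.8,0,.3),handle=(.16,.18,.5,.75,0,.25)).items():
        q=sel(*b); 
        if len(q)<20: print(n,nm,len(q));continue
        print(n,nm,len(q),np.median(q[:,2]).round(4),cv2.minAreaRect(q[:,:2].astype('f4')*1000))
```

```text
scene die 751 0.1199 ((563.0867919921875, 44.973541259765625), (99.18763732910156, 75.8719711303711), 42.31657028198242)
scene bar 817 0.0094 ((456.09259033203125, -151.66253662109375), (183.7699737548828, 152.10028076171875), 85.88554382324219)
scene tray 798 0.0184 ((415.11767578125, 115.522705078125), (209.33993530273438, 180.35806274414062), 89.4661636352539)
scene table 1226 0.0807 ((592.9105224609375, 30.2354736328125), (173.2104034423828, 221.982177734375), 77.96025085449219)
scene guardtop 1656 0.1368 ((612.1621704101562, 158.67373657226562), (199.7159423828125, 279.69451904296875), 1.8534891605377197)
scene handle 184 0.1697 ((629.70068359375, 102.01158142089844), (15.699592590332031, 81.8677978515625), 47.37431716918945)
side die 334 0.1192 ((568.0137939453125, 39.747215270996094), (95.99385833740234, 53.43110275268555), 43.25463104248047)
side bar 324 0.0081 ((469.720703125, -156.84210205078125), (166.54930114746094, 160.6660614013672), 4.604208469390869)
side tray 337 0.0186 ((413.37652587890625, 123.13771057128906), (225.2243194580078, 139.09555053710938), 52.03410720825195)
side table 633 0.0792 ((631.5508422851562, 35.61186218261719), (209.4980010986328, 222.24928283691406), 46.59062194824219)
side guardtop 1749 0.1358 ((621.3577880859375, 160.81259155273438), (193.12123107910156, 278.70892333984375), 1.1873081922531128)
side handle 175 0.1688 ((635.0338745117188, 105.7030258178711), (14.0320405960083, 84.57745361328125), 44.94532012939453)
```

The scene picture shows the bender at about (320,235), with the die at (307,235) and the open guard and handle at (328,195). The bar is at (296,340), the tray at (240,257), the oil can at (368,268) and the blue press at (240,170), which I must avoid. In the side view the small look-alike die sits alone at (394,254). The die at (245,210) is larger and in the seat, so that is the one meant. Next I'll fit the poses and check clearances.

```bash
cat > fit.py <<'E'
from h import *
for n in("scene","side"):
    im,d,W=cloud(n)
    def m(t,k=0):
        r=models.masks_of(n,t); return W[r[k]["mask"]] if r else np.zeros((0,3))
    def rect(nm,p,z0,z1):
        p=p[(p[:,2]>z0)&(p[:,2]<z1)]
        if len(p)<15: print(n,nm,len(p));return
        c=np.median(p[:,:2],0); p=p[np.linalg.norm(p[:,:2]-c,axis=1)<.13]
        q=p[:,:2]-p[:,:2].mean(0); w,v=np.linalg.eigh(q.T@q); a=v[:,1]; b=v[:,0]
        (cx,cy),s,an=cv2.minAreaRect(p[:,:2].astype('f4')*1000)
        print(n,nm,len(p),"z",np.median(p[:,2]).round(4),"mean",p.mean(0)[:2].round(4),"rect",round(cx,1),round(cy,1),np.round(s,1),round(an,1),"pca",round(np.degrees(np.arctan2(a[1],a[0])),1))
    rect("die",m("die_center"),.108,.128)
    rect("bar",m("bar_center"),.004,.016)
    t=m("tray_floor"); rect("tray",t,-.01,.03); rect("liner",t,-.01,.011)
    g=m("guard"); rect("handle",g,.157,.18); rect("gtop",g,.128,.148)
    # clutter height map near
    P=W.reshape(-1,3)
    if n=="scene": allP=[P]
    else: allP.append(P)
P=np.vstack(allP); P=P[np.isfinite(P).all(1)]
print("heights cm, rows x .30-.80, cols y -.30..0.5")
for x in np.arange(.3,.8,.05):
    print("%.2f"%x,*["%3d"%(100*np.percentile(q[:,2],99)) if len(q:=P[(abs(P[:,0]-x-.025)<.025)&(abs(P[:,1]-y-.025)<.025)])else" --" for y in np.arange(-.3,.5,.05)])
im=cv2.imread("pics/side.png");cv2.imwrite("pics/crop.png",cv2.resize(im[150:310,170:430],None,fx=3,fy=3,interpolation=cv2.INTER_CUBIC))
E
python3 fit.py
```

```text
scene die 480 z 0.1204 mean [0.5473 0.021 ] rect 550.3 28.5 [60.9 57.9] 40.7 pca 151.1
scene bar 753 z 0.0094 mean [ 0.4607 -0.1498] rect 463.2 -146.0 [176.1  22.1] 47.2 pca 47.7
scene tray 2500 z 0.007 mean [0.4153 0.1169] rect 423.2 119.4 [154.  134.1] 36.5 pca 75.3
scene liner 1871 z 0.0062 mean [0.4159 0.1167] rect 424.2 119.9 [151.2 132.8] 36.1 pca 77.6
scene handle 191 z 0.1692 mean [0.6305 0.1015] rect 644.3 73.1 [ 40.4 148.4] 22.0 pca 131.6
scene gtop 1508 z 0.1368 mean [0.6287 0.097 ] rect 630.8 104.0 [108.8 135.3] 44.8 pca 141.6
side die 0
side bar 294 z 0.0088 mean [ 0.4711 -0.1422] rect 468.5 -144.3 [178.   23.3] 46.7 pca 47.4
side tray 1473 z 0.0059 mean [0.4069 0.1194] rect 420.0 115.7 [141.4 134.7] 37.4 pca 58.6
side liner 1132 z 0.0049 mean [0.4078 0.1189] rect 420.8 114.3 [135.7 130.6] 37.0 pca 61.4
side handle 180 z 0.1689 mean [0.637  0.1057] rect 635.8 106.7 [15.  83.5] 42.8 pca 133.7
side gtop 1639 z 0.1359 mean [0.6409 0.1073] rect 635.2 105.1 [108.9 135.6] 43.9 pca 130.5
heights cm, rows x .30-.80, cols y -.30..0.5
0.30   0   0   0   0   0   0   0   2   2   0   0  44  45   0   0  63
0.35   0   0   0   0   0   2   2   2   1   2   2  45  45   0   0  21
0.40   8   1   1   0   0   0   2   2   1   2  21  27  36   1   0  21
0.45   8   0   1   1   0   0   8   8   2   2  25  27  28   4   4  21
0.50   7   0   0   1   1  12  12  12  12   0  19  35  27   0   0  21
0.55   2   1   4   4   1  12  12  14  14  14   4  27  27   0   0  21
0.60   1   1  15  15   6   7  13  17  17  13   0   0   1   2   1   1
0.65   1   1   4   0  10  17  13  17  14  13  12  11   2   2   1   0
0.70   1   1   4   0   6   6   0  13  13   0  12  12   0   0   0   0
0.75   2   2   2   3   2   2   2   2   2   2   2   2   3   4   4  10
```

View pics/crop.png

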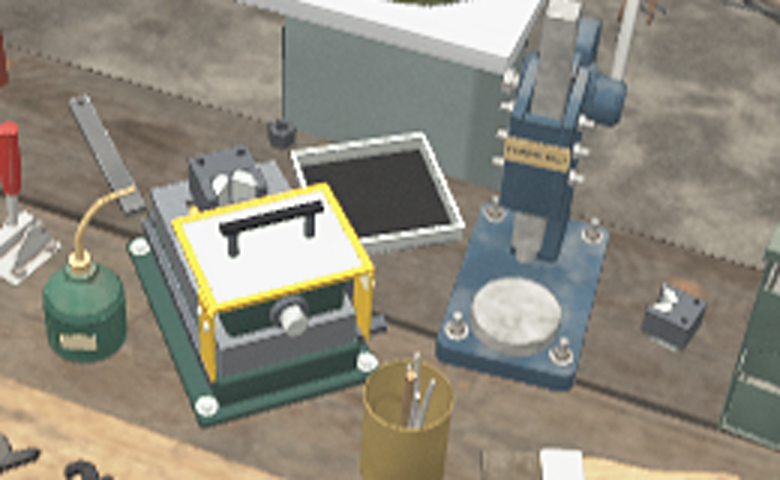

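The crop confirms it: the large die (225,180) is in the bender seat with its vee facing the guard, and the small look-alike is at (673,315). The press lever is about 0.45 m high, so I'll rise before swinging across.

```bash
cat >> h.py <<'E'
TH=np.radians(44.4)
def setth(d):
    global TH; TH=np.radians(d)
def yb(): return np.array([np.cos(TH),np.sin(TH),0])
def xb(): return np.array([np.sin(TH),-np.cos(TH),0])
def ori(s=-1,tilt=0.,th=None,jaw='x'):
    """tool down; jaws along bender x (s: sign) ; tilt: rad rotation about bender x, + = nose (+y) up"""
    y=s*(xb() if jaw=='x' else yb()); z=np.array([0,0,-1.]); x=np.cross(y,z)
    R=Ro.from_rotvec(tilt*xb())*Ro.from_matrix(np.stack([x,y,z],1))
    q=R.as_quat(); return np.array([q[3],*q[:3]])
def Rm():
    q=get_state()["eef_rot"]; return Ro.from_quat([*q[1:],q[0]]).as_matrix()
def wcloud():
    s=get_state(); R=Rm(); im,d=vision.grab_frame("wrist"); c=vision.camera_info("wrist")
    K=c["mtx"]; v,u=np.mgrid[:d.shape[0],:d.shape[1]]
    a=(u-K[0][2])/K[0][0]; b=(v-K[1][2])/K[1][1]; r=np.hypot(a,b)+1e-9; k=np.tan(np.minimum(r,1.4))/r
    P=np.stack([a*k*d,b*k*d,d],-1); H=c["hand_eye"]
    W=(P@H[:3,:3].T+H[:3,3])@R.T+s["tcp_pos"]; W[(d<=0)|(r>1.3)]=np.nan
    return im,d,W
E
python3 - <<'E'
from h import *
seat=np.array([.633,.1045,0])-.112*yb(); print(seat)
for s in(-1,1):
    print("s",s)
    for nm,p,t in [("bar",[.466-.05*.68,-.145-.05*.73,.003],0),("lev",[*(seat-.141*yb())[:2],.043],0),("levdn",[*(seat-.141*yb())[:2],.01],.0+.27),("levdn-",[*(seat-.141*yb())[:2],.05],-.1),("die",[*seat[:2],.10],0),("die hi",[*seat[:2],.25],0),("tray",[.421,.117,.03],0),("trayhi",[.421,.117,.2],0),("guard0",[*(seat+.135*yb())[:2],.15],0),("g hi",[*(seat+.135*yb())[:2],.3],0),("g1",[*(seat+.02*yb())[:2],.15],0),("look",[*(seat-.06*yb())[:2],.33],0)]:
        q=ctrl.ik(p,ori(s,t)); print(nm,None if q is None else np.round(q,2))
s=get_state()
for z in(.4,.5,.55,.6,.65):
    print(z,ctrl.ik([.28,.558,z],s["eef_rot"]))
E
```

```text
[0.55297906 0.02613771 0.        ]
s -1
bar [ 0.56  0.62 -0.32  2.16  0.46  0.42  2.22]
lev [ 0.33  0.54 -0.33  2.16  0.35  0.5   2.08]
levdn [ 0.71  0.64 -0.62  2.32  0.82  0.18  1.76]
levdn- [ 0.26  0.55 -0.31  2.1   0.39  0.63  2.  ]
die [ 0.18  0.56 -0.41  1.86  0.31  0.78  1.95]
die hi [ 0.13  0.39 -0.33  1.66  0.14  1.12  2.11]
tray [-0.07  0.55 -0.37  2.22  0.46  0.45  1.54]
trayhi [-0.01  0.26 -0.4   2.01  0.13  0.89  1.86]
guard0 [ 0.04  0.65 -0.46  1.51  0.31  1.05  1.85]
g hi [ 0.01  0.54 -0.42  1.27  0.22  1.37  1.95]
g1 [ 0.15  0.52 -0.41  1.76  0.25  0.91  1.98]
look [ 0.12  0.26 -0.18  1.62  0.05  1.27  2.27]
s 1
bar [ 0.25  0.61  0.15  2.17 -0.23  0.38 -0.21]
lev [-0.06  0.54  0.25  2.16 -0.28  0.47 -0.4 ]
levdn [ 0.32  0.58 -0.04  2.32 -1.11  0.24  0.57]
levdn- [-0.18  0.56  0.33  2.1  -0.18  0.57 -0.53]
die [-0.32  0.56  0.35  1.87 -0.27  0.76 -0.62]
die hi [-0.37  0.4   0.41  1.67 -0.17  1.11 -0.7 ]
tray [-0.46  0.54  0.19  2.23 -0.25  0.4  -0.86]
trayhi [-0.57  0.26  0.31  2.02 -0.1   0.88 -1.  ]
guard0 [-0.38  0.64  0.29  1.51 -0.2   1.02 -0.84]
g hi [-0.38  0.54  0.29  1.28 -0.15  1.35 -0.89]
g1 [-0.35  0.52  0.37  1.77 -0.23  0.89 -0.68]
look [-0.35  0.28  0.46  1.62 -0.13  1.27 -0.67]
0.4 [-1.00768367  0.43739238 -0.2448858   1.16170806  0.10286499  1.55413712
 -0.12606738]
0.5 [-1.02984278  0.45975444 -0.24869901  0.85869159  0.11332765  1.83388139
 -0.11806818]
0.55 None
0.6 None
0.65 None
```

```bash
cat > s1.py <<'E'
from h import *
s=get_state(); q=ctrl.ik([.28,.558,.5],s["eef_rot"]); ctrl.set_joints(q); print(get_state()["time"])
q=np.array(q); q[0]=-.05; q[6]=1.9; ctrl.set_joints(q); print(get_state()["time"],get_state()["tcp_pos"])
seat=np.array([.553,.026,0])
ctrl.movep([*(seat-.10*yb())[:2],.33],ori(-1)); print(get_state()["time"])
im,d,W=wcloud(); cv2.imwrite("pics/w1.png",im); np.save("w1.npy",W)
E
python3 s1.py
cat > fit2.py <<'E'
import numpy as np,cv2
from scipy.optimize import minimize
Ws={n:np.load(n+".npy").reshape(-1,3) for n in("scene","side","w1")}
for n,P in Ws.items():
    P=P[np.isfinite(P).all(1)]
    for dth in (44.4,):
        t=np.radians(dth);y=np.array([np.cos(t),np.sin(t)]);x=np.array([y[1],-y[0]])
        o=np.array([.553,.026]); L=np.stack([(P[:,:2]-o)@x,(P[:,:2]-o)@y,P[:,2]],1)
        near=L[(abs(L[:,0])<.13)&(L[:,1]>-.12)&(L[:,1]<.2)]
        def edges(nm,b):
            q=near[np.all([(near[:,i]>b[i][0])&(near[:,i]<b[i][1]) for i in range(3)],0)]
            if len(q)<30: print(n,nm,len(q)); return
            print(n,nm,len(q),"x",np.percentile(q[:,0],[1,99]).round(4),"y",np.percentile(q[:,1],[1,99]).round(4),"z",np.median(q[:,2]).round(4))
        edges("table",([-.08,.08],[-.07,.02],[.074,.086]))
        edges("dietop",([-.045,.045],[-.05,.031],[.113,.127]))
        edges("flange",([-.1,.1],[-.08,-.02],[.006,.018]))
        edges("gtop",([-.1,.1],[.03,.2],[.128,.148]))
        # slot: low points
        edges("slot",([-.03,.03],[-.04,-.028],[.03,.068]))
    q=P[(P[:,2]>.004)&(P[:,2]<.016)&(abs(P[:,0]-.466)<.09)&(abs(P[:,1]+.145)<.09)]
    print(n,"bar",len(q),cv2.minAreaRect(q[:,:2].astype('f4')*1000) if len(q)>30 else "")
E
python3 fit2.py
```

```text
2.4417
4.55 [0.61921247 0.07942291 0.49985083]
5.5333
scene table 648 x [-0.0598  0.0554] y [-0.0433  0.0191] z 0.081
scene dietop 435 x [-0.0285  0.0245] y [-0.0287  0.0265] z 0.1207
scene flange 523 x [-0.0981  0.0766] y [-0.0698 -0.0214] z 0.0129
scene gtop 1524 x [-0.0672  0.065 ] y [0.0582 0.1622] z 0.1368
scene slot 113 x [-0.0237  0.0261] y [-0.0399 -0.0294] z 0.0554
scene bar 993 ((464.19158935546875, -145.8392333984375), (178.1585693359375, 174.95452880859375), 89.99327087402344)
side table 232 x [-0.0578  0.0576] y [-0.0407  0.0162] z 0.0803
side dietop 303 x [-0.0261  0.0266] y [-0.0252  0.0301] z 0.1195
side flange 57 x [-0.0963  0.0794] y [-0.0735 -0.0204] z 0.0126
side gtop 1646 x [-0.0644  0.0673] y [0.0621 0.1662] z 0.1358
side slot 0
side bar 413 ((460.2787170410156, -143.93470764160156), (173.96295166015625, 168.8505859375), 88.67652130126953)
w1 table 2111 x [-0.059   0.0559] y [-0.042   0.0193] z 0.0797
w1 dietop 1694 x [-0.0281  0.0252] y [-0.0281  0.0252] z 0.1195
w1 flange 1064 x [-0.0964  0.0772] y [-0.0598 -0.0218] z 0.0119
w1 gtop 4351 x [-0.0661  0.0646] y [0.0589 0.1281] z 0.135
w1 slot 245 x [-0.0166  0.0134] y [-0.04   -0.0293] z 0.056
w1 bar 1781 ((478.3763732910156, -131.06260681152344), (215.51968383789062, 22.29659080505371), 47.65143585205078)
```

View pics/w1.png

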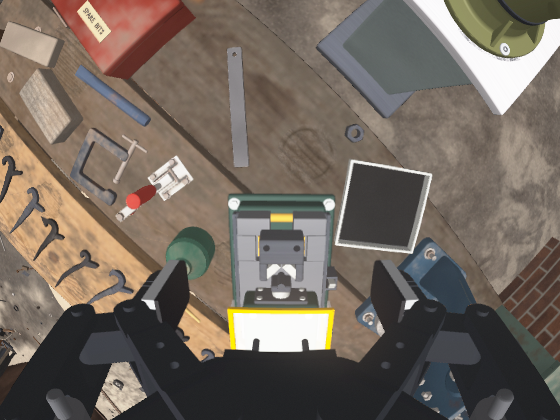

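The wrist picture shows the bender seen squarely from above, with the slot mouth at (282,217), the bar at (238,105) clear of the bender, and the tray at (383,205). The seat fit agrees to about 1.5 mm, so I'll pick up the bar.

```bash
cat > s2.py <<'E'
from h import *
import h
W=np.load("w1.npy").reshape(-1,3);W=W[np.isfinite(W).all(1)]
seat0=np.array([.553,.026,0])
L=np.stack([(W-seat0)@xb(),(W-seat0)@yb(),W[:,2]],1)
t=L[(abs(L[:,2]-.0797)<.004)&(abs(L[:,0])<.075)&(abs(L[:,1]+.01)<.045)]
print("table rect",cv2.minAreaRect(t[:,:2].astype('f4')*1000))
f=L[(abs(L[:,2]-.012)<.004)&(abs(L[:,0])<.1)&(L[:,1]<-.02)&(L[:,1]>-.07)]; print("flange",cv2.minAreaRect(f[:,:2].astype('f4')*1000))
for lo,hi in((-.04,-.02),(-.02,0),(0,.02)):
    q=t[(t[:,1]>lo)&(t[:,1]<hi)]; print(np.percentile(q[:,0],[1,99]))
b=W[(W[:,2]>.004)&(W[:,2]<.014)]; u=np.array([np.cos(np.radians(47.2)),np.sin(np.radians(47.2))])
B=(b[:,:2]-[.466,-.145])@np.stack([u,[u[1],-u[0]]],1)
B=B[(abs(B[:,1])<.02)&(abs(B[:,0])<.095)]; r=cv2.minAreaRect(B.astype('f4')*1000); print("bar",r,np.percentile(B[:,0],[.5,99.5]),np.percentile(B[:,1],[1,50,99]))
p=np.polyfit(B[:,0],B[:,1],1); print(p)
E
python3 s2.py
```

```text
table rect ((-1.6114273071289062, -3.968902587890625), (116.85739135742188, 77.83401489257812), 0.06674317270517349)
flange ((-9.482559204101562, -38.329620361328125), (177.11483764648438, 45.34773254394531), 3.7261993885040283)
[-0.05937478  0.05546452]
[-0.05937445  0.05645171]
[-0.05817408  0.05581503]
bar ((-1.91546630859375, -0.22684097290039062), (22.296611785888672, 174.41702270507812), 89.5485610961914) [-0.08795416  0.08448007] [-0.01107724 -0.00057133  0.01026702]
[-0.004136   -0.00051786]
```

```bash
cat >> h.py <<'E'
SEAT=np.array([.553,.026,0])-.0015*xb()-.001*yb()
BU=np.array([np.cos(np.radians(47.4)),np.sin(np.radians(47.4)),0])
BARC=np.array([.466,-.145,0])-.0018*BU+np.array([-.0003*BU[1],.0003*BU[0],0])
GRIP=.0505   # grip point behind bar middle
def st(m=""):
    s=get_state(); print(m,"t%.2f"%s["time"],"tcp",s["tcp_pos"].round(4),"F",s["contact_force"].round(1),"w%.4f"%s["width"])
    return s
def bf(P): # world -> bender frame
    d=P-SEAT; return np.stack([d@xb(),d@yb(),P[...,2]],-1)
def bp(y,z,x=0): return SEAT+x*xb()+y*yb()+np.array([0,0,z])
E
cat > s3.py <<'E'
from h import *
setth=None
import h
th=h.TH; h.TH=np.radians(47.4); qb=ori(-1); h.TH=th
g=BARC-GRIP*BU
ctrl.movep([*g[:2],.10],qb); st("above")
ctrl.movel([*g[:2],.0025],max_speed=.1); st("down")
ctrl.close_gripper(110); st("closed")
ctrl.movel([*g[:2],.12],max_speed=.12); st("lift")
q=ori(-1)
ctrl.movep(bp(-.178,.12),q); st("pre")
im,d,W=wcloud(); cv2.imwrite("pics/w2.png",im)
L=bf(W.reshape(-1,3)); L=L[np.isfinite(L).all(1)]
z=get_state()["tcp_pos"][2]
B=L[(abs(L[:,0])<.018)&(L[:,1]<.02)&(L[:,1]>-.24)&(L[:,2]>.105)&(L[:,2]<.165)]
for a in np.arange(-.23,.02,.01):
    c=B[(B[:,1]>=a)&(B[:,1]<a+.01)]
    if len(c)>5: print(round(a+.005,3),len(c),"x",np.percentile(c[:,0],[2,98]).round(4),"z",np.percentile(c[:,2],[5,50,95]).round(4))
E
python3 s3.py
```

```text
above t6.64 tcp [ 0.4321 -0.1828  0.1007] F [ 0.9  0.1 -0.7] w0.0855
down t7.77 tcp [ 0.4307 -0.1834  0.003 ] F [-0.2 -0.3  0.7] w0.0854
closed t8.42 tcp [ 0.4305 -0.1834  0.0032] F [-1.4  0.7  8.7] w0.0178
lift t9.55 tcp [ 0.4298 -0.1831  0.1194] F [-0.7  0.1 -3.4] w0.0175
pre t9.98 tcp [ 0.4237 -0.097   0.1195] F [-0.1  0.1 -2.3] w0.0176
-0.215 608 x [-0.0109  0.0084] z [0.1185 0.1249 0.1261]
-0.205 906 x [-0.011   0.0088] z [0.1219 0.1251 0.1261]
-0.195 1109 x [-0.0164  0.0164] z [0.124 0.125 0.164]
-0.185 2710 x [-0.0163  0.0172] z [0.1242 0.1389 0.1597]
-0.175 1154 x [-0.0117  0.0093] z [0.1238 0.1251 0.1607]
-0.165 760 x [-0.011   0.0086] z [0.1236 0.1245 0.1565]
-0.155 622 x [-0.0107  0.0081] z [0.1233 0.1242 0.1251]
-0.145 595 x [-0.0113  0.0088] z [0.1232 0.124  0.1249]
-0.135 544 x [-0.0117  0.009 ] z [0.1229 0.1239 0.1247]
-0.125 232 x [-0.0115  0.0089] z [0.1228 0.1236 0.1246]
```

View pics/w2.png

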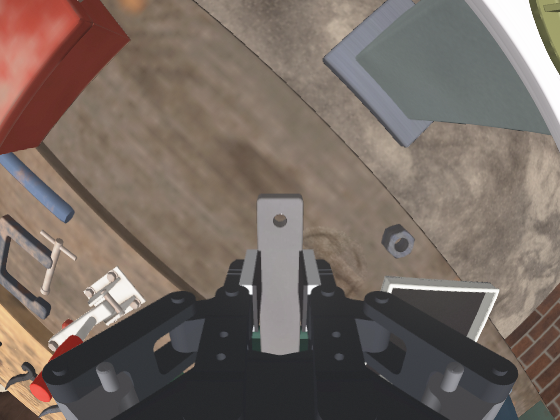

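The picture shows the bar held square in the jaws, with its hole end at (280,200) pointing outward. Its top is 5 mm above TCP height and it sags about 1.2° nose down. Now I'll insert it with the nose slightly down.

```bash
cat > s4.py <<'E'
from h import *
X=.001
def to(y,z,tilt,sp=.06):
    ctrl.movel(bp(y,z,X),ori(-1,tilt),max_speed=sp)
to(-.192,.12,-.03,.1); to(-.192,.0705,-.03,.1); st("mouth")
to(-.165,.0688,-.03); s=st("1")
to(-.150,.0678,-.03,.04); st("2")
to(-.141,.0672,-.03,.04); st("3"); print(bf(get_state()["tcp_pos"]))
im,d,W=cloud("scene"); cv2.imwrite("pics/s4.png",cv2.resize(im[190:350,220:420],None,fx=4,fy=4,interpolation=cv2.INTER_CUBIC))
E
python3 s4.py
```

```text
mouth t10.97 tcp [ 0.415  -0.1087  0.0707] F [ 0.2 -0.1 -2.8] w0.0173
1 t11.57 tcp [ 0.434  -0.0896  0.0687] F [ 1.   0.8 -1.8] w0.0175
2 t12.09 tcp [ 0.4447 -0.0792  0.0677] F [-1.1 -0.6 -1.8] w0.0178
3 t12.47 tcp [ 0.4514 -0.0727  0.0672] F [ 0.9 -0.2 -3. ] w0.0173
[ 0.00094943 -0.14070039  0.06716929]
```

View pics/s4.png

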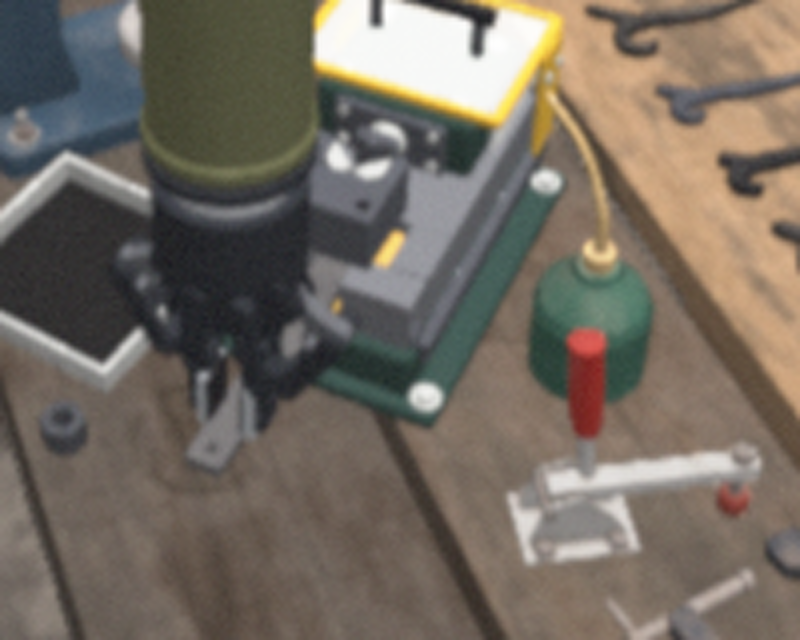

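The crop shows the bar's outer end at (210,445) and the jaws holding it level at the slot mouth, with no unwanted contact. Now I'll lever in steps, watching force and die-top height.

```bash
cat > s5.py <<'E'
from h import *
X=.001
def pose(phi,h=0):
    c=np.array([-.034,.0515+h]); d=np.array([np.cos(phi),np.sin(phi)]); n=np.array([-d[1],d[0]])
    return c+.0093*n-.107*d
def dz():
    im,d,W=cloud("scene"); L=bf(W.reshape(-1,3)); q=L[(abs(L[:,0])<.024)&(L[:,1]>-.024)&(L[:,1]<.02)&(L[:,2]>.108)&(L[:,2]<.14)]
    return len(q),np.round(np.median(q[:,2]),4)
print("die",dz())
for deg in (0,4,7,10,12,14,15.5,17,18.5):
    phi=np.radians(deg); y,z=pose(phi); tl=phi+.021
    while ctrl.ik(bp(y,z,X),ori(-1,tl)) is None or ctrl.ik(bp(y,z,X),ori(-1,tl))[5]<.2: tl-=.01
    ctrl.movel(bp(y,z,X),ori(-1,tl),max_speed=.04)
    s=st(f"{deg} tilt{tl:.2f}"); D=dz(); print("   die",D,"q6",s["qpos"][5].round(2))
    if abs(s["contact_force"][2])>45: print("STOP force"); break
    if D[1]>.1247 and deg>=12: break
E
python3 s5.py
```

```text
die (258, np.float64(0.1209))
0 tilt0.02 t12.88 tcp [ 0.4505 -0.0736  0.0607] F [ 0.7  0.1 -2.5] w0.0178
   die (270, np.float64(0.1209)) q6 0.49
4 tilt0.09 t13.26 tcp [ 0.4506 -0.0736  0.0534] F [-0.3 -1.2 -3.2] w0.0177
   die (285, np.float64(0.121)) q6 0.41
7 tilt0.14 t13.60 tcp [ 0.453  -0.0722  0.0486] F [1.8 4.3 4.2] w0.0177
   die (290, np.float64(0.1216)) q6 0.34
10 tilt0.20 t13.94 tcp [ 0.4534 -0.0719  0.043 ] F [2.7 5.6 6. ] w0.0173
   die (320, np.float64(0.1227)) q6 0.28
12 tilt0.23 t14.24 tcp [ 0.4538 -0.0715  0.0392] F [4.2 6.2 4.3] w0.0180
   die (353, np.float64(0.1237)) q6 0.23
14 tilt0.26 t14.54 tcp [ 0.4543 -0.0711  0.0355] F [4.9 5.5 2.1] w0.0174
   die (367, np.float64(0.1243)) q6 0.2Traceback (most recent call last):
  File "s5.py", line 13, in <module>
    ctrl.movel(bp(y,z,X),ori(-1,tl),max_speed=.04)
    ~~~~~~~~~~^^^^^^^^^^^^^^^^^^^^^^^^^^^^^^^^^^^^
station.Unreachable: the arm cannot follow that straight line within its joint ranges
```

```bash
sed -i 's/for deg in .*:/for deg in (15.5,17,18.5,20):/; s/tl=phi+.021/tl=.21/; s/print("die",dz())/pass/; s/>.1247/>.1254/' s5.py; python3 s5.py
```

```text
15.5 tilt0.21 t14.84 tcp [ 0.4523 -0.0723  0.032 ] F [-2.3 -2.5  2.8] w0.0177
   die (374, np.float64(0.1244)) q6 0.23
17 tilt0.21 t15.14 tcp [ 0.4528 -0.0719  0.0293] F [-2.4 -2.3  6.3] w0.0173
   die (377, np.float64(0.1243)) q6 0.23
18.5 tilt0.21 t15.44 tcp [ 0.4534 -0.0716  0.0268] F [-2.7 -3.4  9.6] w0.0175
   die (373, np.float64(0.1248)) q6 0.22
20 tilt0.21 t15.74 tcp [ 0.454  -0.0711  0.0242] F [-4.2 -3.5 12.1] w0.0175
   die (375, np.float64(0.1248)) q6 0.21
```

```bash
cat > look.py <<'E'
from h import *
im,d,W=wcloud(); cv2.imwrite("pics/w3.png",im); s=st()
L=bf(W.reshape(-1,3)); L=L[np.isfinite(L).all(1)]
B=L[(abs(L[:,0])<.008)&(L[:,1]<-.06)&(L[:,1]>-.24)&(L[:,2]>.005)]
for a in np.arange(-.20,-.06,.01):
    c=B[(B[:,1]>=a)&(B[:,1]<a+.01)]
    if len(c)>5: print(round(a+.005,3),len(c),"z",np.percentile(c[:,2],[5,50,95]).round(4))
print("tcp bf",bf(s["tcp_pos"]))
for n in("scene","side"):
    im,d,W=cloud(n); L=bf(W.reshape(-1,3)); q=L[(abs(L[:,0])<.026)&(L[:,1]>-.026)&(L[:,1]<.022)&(L[:,2]>.112)&(L[:,2]<.14)]
    print(n,len(q)); 
    A=np.c_[q[:,:2],np.ones(len(q))]; print(np.linalg.lstsq(A,q[:,2],rcond=None)[0],np.median(q[:,2]))
E
python3 look.py
```

```text
t15.84 tcp [ 0.454  -0.0712  0.0242] F [-3.7 -2.2 12.9] w0.0175
-0.175 1297 z [0.0149 0.1111 0.1207]
-0.165 4750 z [0.0197 0.1052 0.1161]
-0.155 909 z [0.0219 0.0241 0.0556]
-0.145 870 z [0.0254 0.0277 0.0598]
-0.135 745 z [0.0289 0.031  0.0525]
-0.125 610 z [0.0324 0.0342 0.0362]
-0.115 577 z [0.0358 0.0377 0.0396]
-0.105 538 z [0.0391 0.0411 0.043 ]
-0.095 250 z [0.0426 0.0437 0.0449]
tcp bf [ 0.00163359 -0.13775002  0.02422928]
scene 406
[-0.03226879  0.04431911  0.12417888] 0.12482095768985166
side 252
[ 0.00295153 -0.20476438  0.12528836] 0.1249515927269646
```

View pics/w3.png

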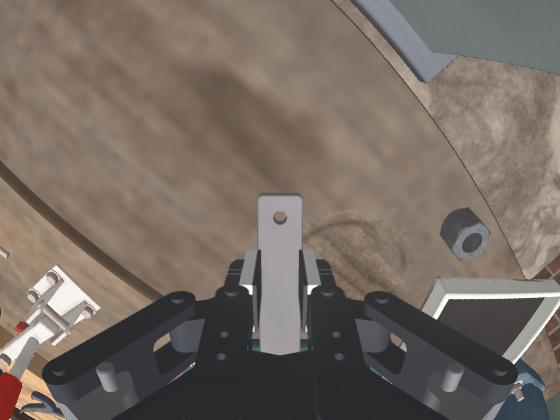

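The picture shows the bar sloping down and outward at about 18°, still held firmly. The die top is up about 5 mm. I'll push slightly further to be sure it pops.

```bash
sed -i 's/for deg in .*:/for deg in (22,24):/; s/>.1254/>.1275/' s5.py; python3 s5.py
python3 - <<'E'
from h import *
im,d,W=cloud("side"); L=bf(W.reshape(-1,3)); q=L[(abs(L[:,0])<.026)&(L[:,1]>-.026)&(L[:,1]<.022)&(L[:,2]>.112)&(L[:,2]<.14)]; print(np.median(q[:,2]))
E
```

```text
22 tilt0.21 t16.19 tcp [ 0.4534 -0.0703  0.0199] F [-2.7 -3.2  5.3] w0.0175
   die (374, np.float64(0.126)) q6 0.2
24 tilt0.20 t16.49 tcp [ 0.4533 -0.0692  0.016 ] F [-5.1 -2.   4.3] w0.0173
   die (365, np.float64(0.1272)) q6 0.2
0.127919139474269
```

The die now follows the bar at low force and sits about 7 mm up, so it's free. Next I'll level the bar, draw it out and measure its slope in the jaws.

```bash
cat > s6.py <<'E'
from h import *
from s5p import pose
X=.001
for deg in (16,8,3):
    phi=np.radians(deg); y,z=pose(phi); ctrl.movel(bp(y,z+.001,X),ori(-1,phi-.15),max_speed=.06); st(deg)
ctrl.movel(bp(-.215,z+.003,X),max_speed=.1); st("out")
ctrl.movel(bp(-.215,.12,X),ori(-1,-.12),max_speed=.12); st("up")
im,d,W=wcloud(); s=get_state()
L=bf(W.reshape(-1,3)); L=L[np.isfinite(L).all(1)]
B=L[(abs(L[:,0]-.001)<.006)&(L[:,1]<-.14)&(L[:,1]>-.27)&(abs(L[:,2]-.12)<.03)]
for a in np.arange(-.27,-.14,.01):
    c=B[(B[:,1]>=a)&(B[:,1]<a+.01)]
    if len(c)>5: print(round(a+.005,3),len(c),"z",np.percentile(c[:,2],[5,50,95]).round(4))
print(bf(s["tcp_pos"]))
im,d,W=cloud("side"); L=bf(W.reshape(-1,3)); q=L[(abs(L[:,0])<.026)&(L[:,1]>-.026)&(L[:,1]<.022)&(L[:,2]>.112)&(L[:,2]<.14)]; print("die",np.median(q[:,2]))
E
sed -n '/^def pose/,/return/p' s5.py > s5p.py; sed -i '1i import numpy as np' s5p.py; python3 s6.py
```

```text
16 t17.01 tcp [ 0.4504 -0.0716  0.0314] F [-4.  -1.6 -1.5] w0.0177
8 t17.41 tcp [ 0.4523 -0.0715  0.0466] F [ 0.6  4.4 -0.8] w0.0176
3 t17.72 tcp [ 0.4513 -0.0725  0.0556] F [-1.5  3.2 -2. ] w0.0179
out t18.60 tcp [ 0.3992 -0.1246  0.0582] F [-0.1 -0.2 -2.5] w0.0176
up t19.27 tcp [ 0.3983 -0.1245  0.1197] F [-0.5 -0.1 -1.5] w0.0173
-0.245 488 z [0.1195 0.1236 0.1247]
-0.235 460 z [0.1215 0.1239 0.125 ]
-0.225 533 z [0.1231 0.1241 0.1251]
-0.215 486 z [0.1234 0.1244 0.1254]
-0.205 474 z [0.1236 0.1246 0.1256]
-0.195 432 z [0.1239 0.1249 0.1257]
-0.185 406 z [0.1241 0.125  0.1261]
-0.175 371 z [0.1244 0.1254 0.1262]
-0.165 74 z [0.1248 0.1255 0.1265]
[ 0.00055945 -0.21508855  0.11937454]
die 0.12262566066802882
```

```bash
cat > s7.py <<'E'
from h import *
g=BARC-GRIP*BU; o=ori(-1,-.144)
ctrl.movep([*g[:2],.06],o); ctrl.movel([*g[:2],.012],max_speed=.12); st("low")
for z in(.008,.006,.0045,.0035,.0025):
    ctrl.movel([*g[:2],z],max_speed=.03); s=st(z)
    if s["contact_force"][2]>3: break
ctrl.ungrasp(); st("open")
ctrl.movel([*g[:2],.12],max_speed=.2)
ctrl.movep(bp(-.07,.28),ori(-1)); st("look")
im,d,W=wcloud(); cv2.imwrite("pics/w4.png",im)
def an(n,W):
    P=W.reshape(-1,3);P=P[np.isfinite(P).all(1)]; L=bf(P)
    q=L[(abs(L[:,0])<.025)&(L[:,1]>-.026)&(L[:,1]<.022)&(L[:,2]>.112)&(L[:,2]<.14)]
    if len(q)>20: print(n,"die",len(q),np.median(q[:,2]).round(4),np.percentile(q[:,:2],[1,99],axis=0).round(4).tolist())
    t=L[(abs(L[:,0])<.05)&(abs(L[:,0])>.035)&(L[:,1]>-.035)&(L[:,1]<.02)&(abs(L[:,2]-.08)<.006)]; 
    if len(t)>20: print("  table",np.median(t[:,2]).round(4))
    b=P[(P[:,2]>.003)&(P[:,2]<.03)&(np.abs((P-BARC)@BU)<.11)&(np.abs((P-BARC)@np.array([BU[1],-BU[0],0]))<.02)]
    if len(b)>50: print("  bar",len(b),np.percentile(b[:,2],[2,50,98]).round(4))
an("wrist",W)
for n in("scene","side"): an(n,cloud(n)[2])
E
python3 s7.py
```

```text
low t20.37 tcp [ 0.4305 -0.1829  0.0126] F [ 0.4 -0.1 -2.4] w0.0175
0.008 t20.65 tcp [ 0.4306 -0.1833  0.0084] F [ 0.2  0.4 -2.1] w0.0177
0.006 t20.90 tcp [ 0.4303 -0.1833  0.006 ] F [-0.8  0.3 -2.4] w0.0174
0.0045 t21.15 tcp [ 0.4303 -0.1833  0.0044] F [ 0.4 -0.1 -2.8] w0.0173
0.0035 t21.40 tcp [ 0.4304 -0.1834  0.0037] F [-0.   1.2  2.9] w0.0174
0.0025 t21.65 tcp [ 0.4305 -0.1834  0.0036] F [-2.5  1.7 15.4] w0.0175
open t22.32 tcp [ 0.4304 -0.1833  0.0024] F [-0.4  0.7  0.3] w0.0857
look t23.99 tcp [ 0.5003 -0.0239  0.2784] F [ 0.7 -0.5 -0.1] w0.0855
wrist die 1929 0.1226 [[-0.0244, -0.0257], [0.0244, 0.0208]]
  table 0.0798
  bar 2238 [0.0059 0.0084 0.0102]
scene die 344 0.1241 [[-0.0246, -0.0259], [0.0249, 0.0207]]
  table 0.0812
  bar 915 [0.0033 0.0092 0.0126]
side die 241 0.1227 [[-0.024, -0.0239], [0.0238, 0.0217]]
  table 0.0807
  bar 332 [0.0032 0.0083 0.013 ]
```

View pics/w4.png

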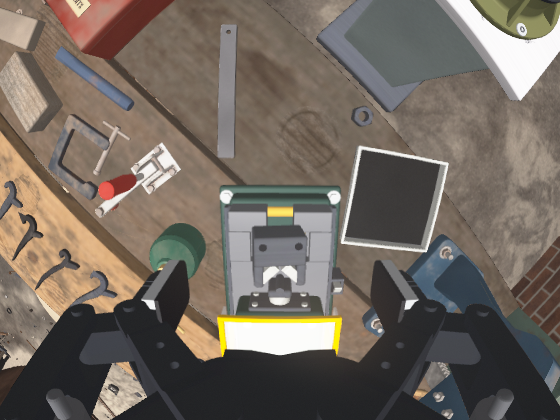

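The picture shows the bar flat on the bench at (228,90), the die in its seat at (280,250) about 3 mm proud, and the tray at (395,198). I'll grip the die and lift it out; even if the gibs still drag, the lift should stay within limits.

```bash
cat > s8.py <<'E'
from h import *
ctrl.movep(bp(0,.16),ori(-1)); st("above")
ctrl.movel(bp(0,.092),max_speed=.12); st("down")
ctrl.close_gripper(100); st("grip")
for z in(.095,.098,.102,.108,.12): ctrl.movel(bp(0,z),max_speed=.05); s=st(z)
ctrl.movel(bp(-.0,.19),max_speed=.15); st("up")
im,d,W=cloud("side"); cv2.imwrite("pics/s8.png",cv2.resize(im[130:300,170:400],None,fx=3,fy=3))
L=bf(W.reshape(-1,3)); q=L[(abs(L[:,0])<.05)&(abs(L[:,1])<.04)&(L[:,2]<.25)&(L[:,2]>.12)]; print(len(q))
E
python3 s8.py
```

```text
above t24.76 tcp [0.5511 0.0255 0.1602] F [ 0.5 -0.   0.6] w0.0852
down t25.48 tcp [0.5519 0.0261 0.0931] F [ 0.4 -0.2  0.4] w0.0850
grip t25.88 tcp [0.552  0.0265 0.0939] F [-3.5  0.3 13.2] w0.0536
0.095 t26.13 tcp [0.551  0.0265 0.0948] F [ 0.7  0.  -5.2] w0.0534
0.098 t26.38 tcp [0.5511 0.0264 0.0978] F [ 0.6  0.  -4.3] w0.0531
0.102 t26.63 tcp [0.5512 0.0262 0.1022] F [-0.  -0.6 -6.3] w0.0532
0.108 t26.90 tcp [0.5515 0.0263 0.1084] F [-1.2  0.2 -5.2] w0.0531
0.12 t27.29 tcp [0.5515 0.0264 0.1205] F [-0.3  0.8 -6. ] w0.0533
up t27.91 tcp [0.5506 0.0263 0.1893] F [ 0.9 -0.  -5.6] w0.0533
866
```

View pics/s8.png

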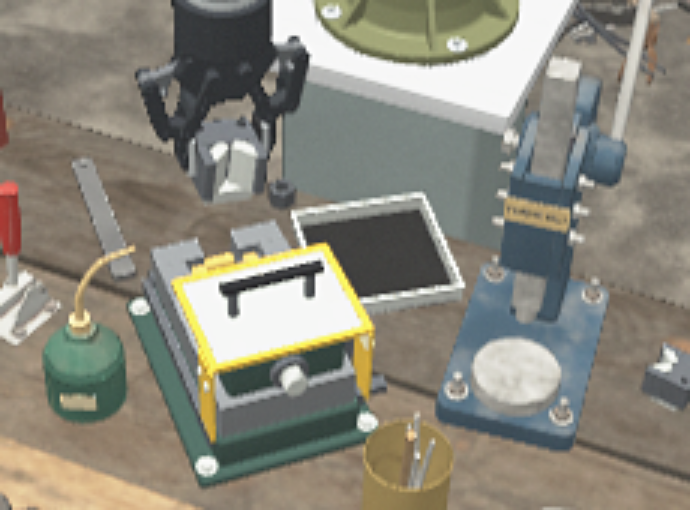

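The picture shows the die upright in the jaws at (228,165), and it lifted out at its own weight only. Next it goes into the tray.

```bash
cat > s9.py <<'E'
from h import *
T=[.419,.108]
ctrl.movep([*T,.15],ori(-1)); st("above")
ctrl.movel([*T,.04],max_speed=.12); st("low")
for z in np.arange(.035,.018,-.002):
    ctrl.movel([*T,z],max_speed=.03); s=st(round(z,3))
    if s["contact_force"][2]>1: break
ctrl.ungrasp(); st("open"); ctrl.pause(.3)
ctrl.movel([*T,.16],max_speed=.15); ctrl.pause(.1)
def die(n):
    im,d,W=cloud(n)
    for r in models.masks_of(n,"die_center"):
        p=W[r["mask"]]; p=p[np.isfinite(p).all(1)]
        print(n,round(r["p"],2),r["mask"].sum(),np.median(p,0).round(3),"top",np.percentile(p[:,2],[5,50,95]).round(4)) 
    return im
for n in("scene","side"): im=die(n)
q=ori(1,jaw='x')
for s in(-1,1): print(s,ctrl.ik(bp(.15,.25),ori(s)))
st()
E
python3 s9.py
```

```text
above t28.64 tcp [0.4188 0.1082 0.1497] F [-0.   0.  -5.9] w0.0532
low t29.71 tcp [0.4196 0.108  0.0404] F [ 0.2 -0.2 -5.4] w0.0533
0.035 t30.02 tcp [0.419  0.108  0.0351] F [ 0.2  0.4 -5.6] w0.0535
0.033 t30.27 tcp [0.419 0.108 0.033] F [ 0.3  0.2 -6.8] w0.0534
0.031 t30.52 tcp [0.4189 0.108  0.0309] F [ 0.3  0.  -6. ] w0.0533
0.029 t30.77 tcp [0.4193 0.108  0.0294] F [-0.7 -0.2  3.8] w0.0531
open t31.20 tcp [0.4191 0.108  0.029 ] F [ 0.3  0.4 -0.2] w0.0855
scene 0.9 646 [0.417 0.094 0.055] top [0.0254 0.0546 0.0595]
side 0.87 337 [0.48  0.409 0.033] top [0.0005 0.0331 0.0407]
side 0.79 567 [0.43  0.11  0.047] top [0.0042 0.0473 0.0589]
-1 [-0.14950902  0.56658827 -0.1514636   1.33246706  0.08547942  1.2488389
  2.04102948]
1 [-0.75046982  0.80222294  1.150809    1.34162889 -0.72326119  1.44288558
 -0.43443003]
 t32.83 tcp [0.4188 0.108  0.1595] F [-0.2  0.8 -0.5] w0.0852
```

The die stands in the tray with its top at about 58 mm, as expected. Now I'll shut the guard with closed fingers behind the handle.

```bash
cat > s10.py <<'E'
from h import *
h0=bf(np.array([.633,.1045,0])); print("handle",h0); hy=h0[1]; hx=h0[0]
ctrl.movel([.419,.108,.28],max_speed=.25)
ctrl.close_gripper(40)
ctrl.movep(bp(hy+.032,.28,hx),ori(-1)); st("above")
ctrl.movel(bp(hy+.032,.151,hx),max_speed=.15); st("down")
y=hy+.032
ctrl.movel(bp(hy-.055,.151,hx),max_speed=.08); st("pushed")
y=hy-.055
while y>hy-.11:
    y-=.004; ctrl.movel(bp(y,.151,hx),max_speed=.05); s=get_state(); f=s["contact_force"]@yb()
    print("y%.4f act %.4f F%.1f"%(y-hy,bf(s["tcp_pos"])[1]-hy,f),s["contact_force"].round(1))
    if f>28: break
E
python3 s10.py
```

```text
handle [0.00138696 0.11308139 0.        ]
above t35.17 tcp [0.655  0.1271 0.2801] F [-0.3 -0.2  0.2] w0.0000
down t36.17 tcp [0.6564 0.1271 0.1523] F [-0.6  0.5 -0.2] w-0.0001
pushed t37.41 tcp [0.5938 0.0654 0.1509] F [-1.1  0.2 -0.4] w0.0001
y-0.0590 act -0.0586 F3.6 [ 3.7  1.4 -2.2]
y-0.0630 act -0.0613 F7.8 [ 6.2  4.9 -4.6]
y-0.0670 act -0.0640 F10.2 [ 8.9  5.5 -6.5]
y-0.0710 act -0.0702 F5.7 [ 4.   4.  -0.5]
y-0.0750 act -0.0752 F2.8 [2.5 1.5 0.6]
y-0.0790 act -0.0797 F0.6 [0.7 0.1 1.5]
y-0.0830 act -0.0815 F7.8 [ 5.6  5.4 -2. ]
y-0.0870 act -0.0816 F17.1 [13.5 10.7 -9.6]
y-0.0910 act -0.0818 F28.0 [ 22.6  16.9 -16.6]
y-0.0950 act -0.0819 F36.8 [ 29.3  22.7 -23.7]
```

```bash
cat > s11.py <<'E'
from h import *
ctrl.movel(bp(.06,.151,.0014),max_speed=.1); ctrl.movel(bp(.06,.30,.0014),max_speed=.2)
ctrl.movep(bp(.13,.36),ori(-1)); ctrl.pause(.3); st()
for n in("scene","side"):
    im,d,W=cloud(n); L=bf(W.reshape(-1,3)); 
    q=L[(abs(L[:,0])<.1)&(L[:,1]>-.1)&(L[:,1]<.2)&(L[:,2]>.128)&(L[:,2]<.148)]; print(n,"gtop",len(q),np.percentile(q[:,:2],[1,99],axis=0).round(4).tolist())
    q=L[(abs(L[:,0])<.06)&(L[:,1]>-.1)&(L[:,1]<.2)&(L[:,2]>.158)&(L[:,2]<.18)]; print("handle",len(q),q.mean(0).round(4) if len(q) else "")
    P=W.reshape(-1,3); q=P[(abs(P[:,0]-.419)<.06)&(abs(P[:,1]-.108)<.06)&(P[:,2]>.045)&(P[:,2]<.075)]; print("die top",len(q),q.mean(0).round(4),np.percentile(q[:,2],[5,95]).round(4))
    cv2.imwrite(f"pics/fin_{n}.png",cv2.resize(im[130:350,180:420],None,fx=3,fy=2.7))
E
python3 s11.py
```

```text
t42.12 tcp [0.6436 0.1163 0.3594] F [0.5 0.6 0. ] w-0.0003
scene gtop 1830 [[-0.0661, -0.0386], [0.0659, 0.0659]]
handle 210 [0.0006 0.011  0.1693]
die top 441 [0.4195 0.0986 0.0561] [0.0473 0.0601]
side gtop 1403 [[-0.0642, -0.0354], [0.0682, 0.0698]]
handle 167 [0.002  0.0186 0.1679]
die top 299 [0.428  0.1053 0.0553] [0.047 0.06 ]
```

View pics/fin_scene.png

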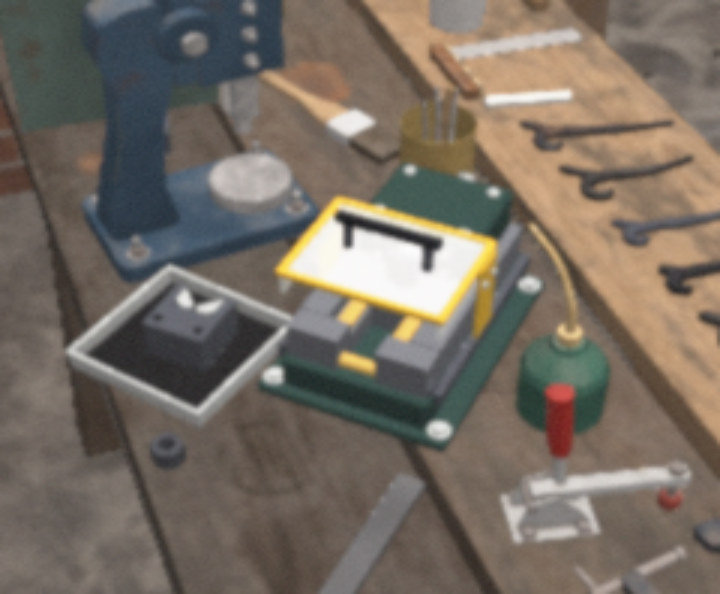

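```bash
python3 -c "
from h import *
ticket.close_job(); st()"
```

```text
the job is handed in; nothing more can be done
the job is handed in; nothing more can be done
```

I did every step and handed the job in at about 42 s of the 72 s allowed. No verdict was reported.

- **Levering:** I slid the bar over the pivot pin and under the die's foot, then levered with at most about 13 N. By depth readings the die rose 6–8 mm and followed the bar freely near the end. The wrist reading then showed it about 3 mm proud after I drew the bar out, where 5 mm was expected. It still lifted out at about its own weight, roughly 5–6 N.
- **Bar:** it lies flat on the bench at its original place, with its top about 8.5 mm up.
- **Die:** it stands upright in the tray, about 10 mm from the middle, with its top at 56–60 mm.
- **Guard:** it was pushed to a hard stop. The force peaked at about 10 N over the latch, dropped, then rose sharply at the stop. The cameras put its travel at 97.5 mm (scene) and 98.5 mm (side). I did not check directly that the latch bolt came back up; I inferred it from that force pattern.
- **Bystanders:** the oil can and scriber tin are still standing in the last picture, and the arm was clear of everything.

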